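# Clamp a glued stone in the screw press with a tommy bar

## Task

The stone has just been glued into its pendant under the screw press. Using the tommy bar in the holes of the press collar, run the collar down clockwise until the pad bears firmly on the stone, feeling for it so that the stone is not crushed, then take the bar out and lay it back on its leather mat. Turn the collar with the bar only, not with the gripper, and leave the other things on the bench where they are.

Things in the scene. Friction and masses are not known exactly. Their poses are not given: they have to be found in the camera images.
- press: screw press bolted to the bench: iron base 130 x 210 x 22, two pillars 150 apart, crosshead (56 deep, 200 wide, top at 135) with the drilled collar on it. Origin under the base's centre, z up the screw axis, front to its own -x, roughly at the robot. Pillar-top nuts (29 across, at y = +75 and -75, 135 to 170 high) let a bar in a hole swing only about 75 degrees either side of the front
- hub (a point): point on the screw axis at the height of the collar's holes, 159 above the bench. Running free, the collar takes a steady 0.6 N m or so about this axis (5.5 N at the grip of a seated bar); once the pad is on the stone the effort climbs evenly, about 0.9 N m more per further radian
- collar: round steel collar 60 across, 28 high, turning in place; origin on its axis at hole height (as hub), z up. Six level radial holes, 12.6 in diameter, 16 deep (bottom 14 from the axis), 60 degrees apart, one along its own +x. Clockwise from above drives the ram down, 12 per turn; it stays where left. The pad meets the stone 115 to 200 degrees of turn from the start: more than one swing
- ram: screw with steel foot and leather pad (40 across) beneath; goes straight down as the collar turns. Origin at its top end, which stands up through the collar, at most 200 above the bench; the pad starts 4 to 7 above the stone. Firm: turning effort about 1.75 times the free one (some 30 degrees past touching); 1.3 times is still slack; beyond 2.4 times the stone is crushed
- pendant: the pendant on the press's anvil, under the pad: round copper tray 35 across with a domed stone; the height of the stone's crown is not exactly known. Origin under the tray's centre; fixed
- bar: tommy bar, 0.16 kg, lying level: steel pin 10 in diameter, 71 long, nose tapered over 4.5, in an eight-sided wooden handle 24 across flats, 98 long. Origin on its axis inside the handle, 26 behind the handle's front end, where to grip; x to the pin's tip, 97 ahead; the handle's back end is 72 behind. Seated at the bottom of a hole, its origin is 111 from the screw axis
- bar_tip (a point): the tip of the bar's pin, on its axis
- mat: the leather mat for the bar, 240 x 150, 3 thick, fixed, on the left or the right of the bench; origin under its centre, x along its long side. The bar starts on it, its axis 15 above the bench
- tray: a low open wooden stone tray, 240 x 150 x 22, six compartments of loose-cut stones; origin under its centre. A bystander: leave it where it is
- hammer: a jeweller's hammer lying on the bench, 240 long; a bystander
- block: a steel bench block 65 x 65 x 20; a bystander
- cuff: a copper bracelet ring, 66 across, 28 high, lying flat like a hoop (axis upright); a bystander
- glue: a small white glue bottle 36 across, 95 high; a bystander
- beads: a glass jar of beads 64 across, 70 high; a bystander
- mandrel: a steel ring mandrel 195 high on a round wooden foot 70 across, origin under the foot; a bystander
There are look-alikes about, which are no part of the job. There is more than one size of the bar; the job needs the largest.

How it is judged (in metres and radians):
On the way, in this order (a step that is already met when the one before it is completed fails the run):
1. the bar is seated in a hole of the collar (its tip within 22 mm of the screw axis point) (distance between bar_tip and hub below 0.022 m), for 0.2 s.
2. the collar is run down until the pad bears on the stone with more than 100 N (contact force between ram and pendant above 100 N), for 0.3 s.
At the end, for the whole second after the job is handed in: The pad presses on the stone with 100 to 400 N (the effort of turning having risen by about 0.2 to 0.75 N m above the free one), and the bar lies level and at rest on the leather mat, its origin over the mat (contact force between ram and pendant between 100 and 400 N and x of bar in the frame of mat between -0.12 and 0.12 m and y of bar in the frame of mat between -0.075 and 0.075 m and z of bar in the frame of mat below 0.022 m and angle between bar's own x axis and vertical between 1.4 and 1.74 rad and linear speed of bar below 0.02 m/s); the robot touches nothing.
It fails at once if the stone is crushed: the pad presses with more than 400 N (contact force between ram and pendant above 400 N).
It fails at once if the collar or the ram is pushed with the gripper or arm instead of the bar (more than 8 N) (contact force between any of the arm, the fingers and collar above 8 N or contact force between any of the arm, the fingers and ram above 8 N).
It fails at once if a bystander is moved by more than 30 mm (distance of any of tray, hammer, block, cuff, glue, beads, mandrel from where it was at the start of the episode above 0.03 m).
It also fails if it takes over 72 s, if anything falls off the work surface, if the arm or the gripper's body presses on something with over 40 N, if the wrist force passes 120 N, or if a joint passes its speed limit or range.

## Robot

A 6-joint arm with a two-finger parallel gripper is mounted at the origin on the work surface. World frame = base frame: x ahead of the robot, y to its left, z up, the work surface at z = 0. Lengths are in mm, angles in rad, forces in N, time in s.
With the tool pointing down it reaches from about 300 to 825 mm from the base axis. Payload 5.4 kg.
Tool frame: the origin (TCP) lies midway between the tips of the shut fingers; the grasp point (between the pads) lies 19 mm behind it (manip.pinch_z is the distance from the TCP to the grasp point, in mm); z points along the fingers, y is the line along which they close (so a half turn about z gives the same grasp; the last joint's range is limited). The gripper opens to 92 mm and grips with 3 to 60 N. Pads are 20 mm wide; open, the fingers measure 128 mm over their backs; the gripper's body (75 mm by 189 mm) begins 69 mm behind the grasp point.
Start: joints at [1.053, 0.158, 1.597, -0, 1.386, -0.21], TCP at [174.213, 547.956, 214.601] pointing down, gripper open.
Joint ranges: [-2.91, 2.91], [-0.94, 2.29], [0.18, 2.7], [-1.29, 4.43], [0.17, 2.64], [-3, 3]. Speed limits (rad/s): [2.57, 2.57, 3.14, 3.14, 3.14, 3.14].

## Interface

Orientations are given as [roll, pitch, yaw] about the fixed x, y, z axes, in that order (R = Rz(yaw) Ry(pitch) Rx(roll)).
In Python, from cell import manip, imaging gives the robot as it stands.
- The arm moves only by the shell command python3 -m pendant 'ROWS' [FORCE]. ROWS is JSON, a list that holds one entry, the list of rows, each a list of 7 numbers: the shift along the tool's x, y, z in units of 0.03 m (1.0 is 0.03 m), then the turn, a rotation vector about the tool's x, y, z in units of 0.12 rad (1.0 is 0.12 rad), then the opening, from 0 (shut) to 1 (fully open). In form: [[[x, y, z, ax, ay, az, hand], ...]]. A call has 1 to 20 rows; each row shifts and turns the commanded pose from where the row before left it, along the tool's axes as they then stand; what a row does not reach is not made up. A row lasts 1/8 s, in which the tool goes at most 62.5 mm and 10.7 degrees, less where a joint would pass 70% of its speed; a pose out of reach is approached as far as the arm can. A call with a number of a shift or a turn outside -1 to 1 is refused whole. A call with a gripper value outside its range is refused whole. The fingers move at their own pace and stop on an object; FORCE is the grip in N (left out, the last holds). Time passes only in rows, so rows that do not move let the fingers close. It gives the time, the measured TCP pose, the force, the opening and the grip force at its end, in the units of the state.
- manip.get_obs(): the state, without advancing time (a new reading comes with each control period).
- imaging.camera(name): name is "side" or "top" or "wrist"; returns (picture, depth): 400x640x3 uint8, red, green, blue; 400x640 float32, mm along the optical axis (not along the pixel's ray), 0 where there is no reading.
- imaging.camera_params(name): a dict with "fx", "fy", "cx", "cy" (pixels), "origin" and "rotation" of the camera in the world; the wrist camera has in their place "hand_eye" (4x4, takes a point from camera to tool coordinates, whose origin is the TCP and whose axes are the flange's). Camera axes: x right, y down, z forward; pixel columns grow to the right and rows downward; lengths in mm; the calibration is good to about 2 mm. A picture is of the moment at which its call begins: read the wrist's pose just before it. camera_params takes no time and is no camera call.
- manip.finish_job(): hands the job in; it is judged then, once.
Trained networks look in the newest picture that a camera, given by its name, has taken for a name from the list of things; names that differ only in an ending like _2 or _b are one class to them, and where a whole thing is asked for, a point or a joint stands for the part that bears it (a point fixed in the world has none). Each returns a list of dicts, best first, with "conf" (0 to 1); they miss things now and then, are a little off and sometimes report something else, mostly with a low value. They report only what shows in the picture. A call takes as long as a camera call. They do not tell look-alikes from the thing itself.
- imaging.find_in(camera, query): "rect" ([centre column, centre row, width, height] in pixels, round what is visible of it).
- imaging.pinpoint(camera, query): "point" ([row, column] in pixels: a listed point, or the origin of a listed thing).
The state is a dict: "time": time; "q": joint angles; "dq": joint speeds; "joint_torque": joint torques, N m; "eef_pos": TCP position; "eef_rot": TCP orientation; "wrist_force": force on the tool from outside, world axes, zero at the start; "ft_torque": the same for the moment, N m; "width": finger opening in mm; "grasp_force": force on a finger pad.
Only numpy, scipy, OpenCV 4.12 (cv2) and the standard library are available. Lean on these libraries where they do the work, as an engineer would, in place of code of your own. Each camera call takes 0.05 s, during which the arm holds its last target. There are 200 camera calls.

## Working session

There is one attempt and no reset: what is moved stays moved. The work goes in short steps, Python scripts to look and compute and a shell command to move; the robot and the scene stay as the last step left them, time stands still between calls to the robot, and variables do not carry over. Pictures are saved under pics/ and viewed, at most 10 in all, crops included, and the job is handed in when it is done.

```bash
ls; mkdir -p pics; cat > h.py <<'E'
import numpy as np, cv2
from cell import manip, imaging
from scipy.spatial.transform import Rotation as R
def tool():
    o=manip.get_obs(); T=np.eye(4); T[:3,:3]=R.from_euler('xyz',o['eef_rot']).as_matrix(); T[:3,3]=o['eef_pos']; return T
def cam(name):
    p=imaging.camera_params(name)
    if name=='wrist': T=tool()@np.array(p['hand_eye'])
    else:
        T=np.eye(4); T[:3,:3]=p['rotation']; T[:3,3]=p['origin']
    im,d=imaging.camera(name); return im,d,T,p
def world(u,v,z,T,p):
    q=T@np.array([(u-p['cx'])/p['fx']*z,(v-p['cy'])/p['fy']*z,z,1]); return q[:3]
def cloud(d,T,p):
    v,u=np.indices(d.shape); P=np.stack([(u-p['cx'])/p['fx']*d,(v-p['cy'])/p['fy']*d,d],-1)
    W=P@T[:3,:3].T+T[:3,3]; W[d<=0]=np.nan; return W
def onplane(u,v,h,T,p):
    r=T[:3,:3]@np.array([(u-p['cx'])/p['fx'],(v-p['cy'])/p['fy'],1]); s=(h-T[2,3])/r[2]; return T[:3,3]+s*r
def pix(X,T,p):
    c=T[:3,:3].T@(np.array(X)-T[:3,3]); return np.array([p['fx']*c[0]/c[2]+p['cx'],p['fy']*c[1]/c[2]+p['cy']])
E
python3 - <<'E'
from h import *
for c in ['top','side']:
    im,d,T,p=cam(c); cv2.imwrite(f'pics/{c}0.png',im[:,:,::-1]); print(c,T.round(3).tolist(),p['fx'])
    for q in ['bar','bar_tip','press','hub','mat','collar']:
        try: print(q,[(np.round(x['point']),round(x['conf'],2)) for x in imaging.pinpoint(c,q)],[np.round(x['rect']) for x in imaging.find_in(c,q)][:3])
        except Exception as e: print(q,e)
o=manip.get_obs(); print(o)
E
```

```text
pics
top [[-2.935, -0.005, -1.684, 266.146], [-2.935, -0.005, -1.684, 51.424], [-2.935, -0.005, -1.684, 1353.361], [0.0, 0.0, 0.0, 1.0]] 384.3932620860298
bar [(array([220., 352.]), 0.63), (array([214., 410.]), 0.55), (array([273., 418.]), 0.52)] [array([412., 211.,  21.,  48.]), array([343., 155.,   4.,   9.]), array([420., 275.,   7.,  34.])]
bar_tip [(array([188., 401.]), 0.54), (array([302., 421.]), 0.52), (array([206., 366.]), 0.45)] [array([413., 211.,  20.,  44.]), array([420., 281.,   5.,  36.])]
press [] [array([341., 166.,  61.,  35.])]
hub [(array([158., 341.]), 0.8)] [array([342., 168.,  66.,  47.])]
mat [(array([213., 418.]), 0.88)] []
collar [(array([158., 343.]), 0.69), (array([158., 252.]), 0.49)] [array([342., 157.,  21.,  20.]), array([242., 241.,  52.,  75.])]
side [[-2.458, -0.001, -0.257, 307.215], [-2.458, -0.001, -0.257, -778.756], [-2.458, -0.001, -0.257, 1174.908], [0.0, 0.0, 0.0, 1.0]] 450.67131272000336
bar [(array([325., 327.]), 0.89), (array([266., 311.]), 0.5)] [array([332., 327.,  53.,  30.]), array([242., 342.,  43.,  18.]), array([312., 263.,  33.,  2
[... 540 characters left out ...]
72., 214.,  20.,  22.])]
{'time': 1.3, 'q': array([ 1.05288446e+00,  1.58404903e-01,  1.59703976e+00,  8.18139280e-06,
        1.38619872e+00, -2.10129254e-01]), 'dq': array([ 0.00133505,  0.00162604, -0.00077596,  0.00062662,  0.00085167,
        0.00190318]), 'joint_torque': array([-4.66013080e-04, -3.85575843e+01, -3.22359753e+01,  7.00985407e-02,
        3.07469862e-02,  2.02085380e-05]), 'eef_pos': array([174.21050897, 547.93849959, 214.57844838]), 'eef_rot': array([-3.14154472e+00, -1.84461254e-05,  2.83380854e+00]), 'wrist_force': array([-0.47684074, -0.33285587, -0.04843336]), 'ft_torque': array([ 0.0396026 ,  0.05998661, -0.01657713]), 'grasp_force': 0.0, 'width': 91.80408655408206}
```

```bash
sed -i "s/T\[:3,:3\]=p\['rotation'\]/T[:3,:3]=R.from_euler('xyz',p['rotation']).as_matrix()/" h.py
python3 - <<'E'
from h import *
print(imaging.camera_params('top'),imaging.camera_params('wrist'))
for c in ['top','side']:
    im=cv2.imread(f'pics/{c}0.png'); 
    p=imaging.camera_params(c);T=np.eye(4);T[:3,:3]=R.from_euler('xyz',p['rotation']).as_matrix();T[:3,3]=p['origin']
    for u,v,h in ([(341,158,159),(412,213,15),(420,278,15),(418,213,3)] if c=='top' else [(370,214,159),(327,325,15),(311,266,15),(357,311,15),(326,337,0)]): print(c,u,v,onplane(u,v,h,T,p).round(1))
a=cv2.resize(cv2.imread('pics/top0.png')[100:340,190:510],(800,600),interpolation=3);cv2.imwrite('pics/top0c.png',a)
E
```

```text
{'fx': 384.3932620860298, 'fy': 384.3932620860298, 'cx': 324.05399346621397, 'cy': 201.8685150899429, 'origin': array([ 266.14646225,   51.42371374, 1353.36147083]), 'rotation': array([-2.93527369, -0.0048583 , -1.68448953])} {'fx': 332.75354119652224, 'fy': 332.75354119652224, 'cx': 317.0888638547551, 'cy': 201.27975187205908, 'hand_eye': array([[ 8.45927457e-04, -9.64379857e-01, -2.64519898e-01,
         7.55390563e+01],
       [ 9.99999388e-01,  6.27265922e-04,  9.11100910e-04,
        -3.28189034e-01],
       [-7.12723048e-04, -2.64520507e-01,  9.64379797e-01,
        -1.70134953e+02],
       [ 0.00000000e+00,  0.00000000e+00,  0.00000000e+00,
         1.00000000e+00]])}
top 341 158 [652.5 -54.  159. ]
top 412 213 [ 468.7 -291.6   15. ]
top 420 278 [ 242.6 -282.7   15. ]
top 418 213 [ 468.1 -316.     3. ]
side 370 214 [650.3 -62.4 159. ]
side 327 325 [ 462.8 -291.1   15. ]
side 311 266 [ 466.  -101.1   15. ]
side 357 311 [ 554.  -272.8   15. ]
side 326 337 [ 453.1 -317.     0. ]
```

View pics/top0c.png

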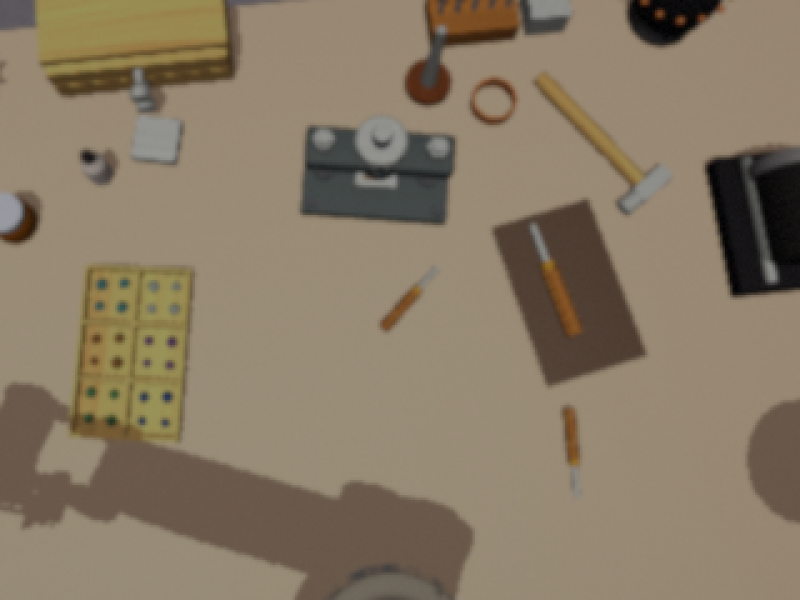

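View pics/side0.png

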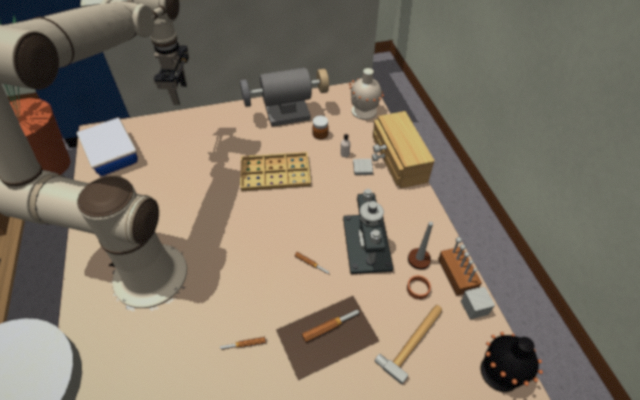

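The three look-alikes, as crop pixels in the top view:
- One on the mat, (535,225)-(577,335), about 118 px long.
- One at (385,328)-(435,268), about 78 px long.
- One at (570,405)-(576,492), about 87 px long.

The one on the mat is the longest, so it fits "largest, on the mat". I'll confirm that with a close-up from above.

```bash
python3 -m pendant '[[[-0.74,-0.99,-0.2,0,0,0,1],[-0.74,-0.99,-0.2,0,0,0,1],[-0.74,-0.99,-0.2,0,0,0,1],[-0.74,-0.99,0,0,0,0,1],[-0.74,-0.99,0,0,0,0,1],[-0.74,-0.99,0,0,0,0,1],[-0.74,-0.99,0,0,0,0,1],[-0.74,-0.99,0,0,0,0,1],[-0.74,-0.99,0,0,0,0,1],[-0.74,-0.99,0,0,0,0,1],[-0.74,-0.99,0,0,0,0,1],[-0.74,-0.99,0,0,0,0,1],[-0.74,-0.99,0,0,0,0,1],[-0.74,-0.99,0,0,0,0,1],[-0.74,-0.99,0,0,0,0,1],[-0.74,-0.99,0,0,0,0,1],[-0.74,-0.99,0,0,0,0,1],[-0.74,-0.99,0,0,0,0,1],[-0.74,-0.99,0,0,0,0,1],[-0.74,-0.99,0,0,0,0,1]]]'
python3 -m pendant '[[[-0.74,-0.99,0,0,0,0,1],[-0.74,-0.99,0,0,0,0,1],[-0.74,-0.99,0,0,0,0,1],[-0.74,-0.99,0,0,0,0,1],[0,0,0.4,0,0,-1,1],[0,0,0.4,0,0,-1,1],[0,0,0.4,0,0,-1,1],[0,0,0.4,0,0,-1,1],[0,0,0,0,0,0,1],[0,0,0,0,0,0,1]]]'
python3 - <<'E'
from h import *
im,d,T,p=cam('wrist')
print(manip.get_obs()['eef_pos'],manip.get_obs()['eef_rot'],manip.get_obs()['q'])
W=cloud(d,T,p)
for q in ['bar','bar_tip']:
    for x in imaging.pinpoint('wrist',q): print(q,x['conf'],x['point'],onplane(x['point'][1],x['point'][0],15,T,p).round(1))
z=W[:,:,2]; m=((z>12)&(z<40)).astype(np.uint8)
n,l,s,c=cv2.connectedComponentsWithStats(m)
for i in range(1,n):
    if s[i,4]>150:
        P=W[l==i][:,:2]; r=cv2.minAreaRect(P.astype(np.float32)); print(s[i],r,np.median(W[l==i][:,2]))
cv2.imwrite('pics/w1.png',im[:,:,::-1])
E
```

```text
time: 3.8
eef_pos: [417.7, -153.9, 232.8]
eef_rot: [-3.142, 0.001, 2.834]
wrist_force: [-0.1, 0.5, 0.6]
width: 92.1
grasp_force: 0.0
time: 5.05
eef_pos: [466.2, -293.0, 185.2]
eef_rot: [-3.141, 0.0, -2.971]
wrist_force: [-0.0, -0.1, -0.2]
width: 91.5
grasp_force: 0.0
[ 466.32102847 -293.05096444  185.33439906] [-3.14064894e+00  6.27414726e-04 -2.97091335e+00] [-7.80498370e-01  1.18672075e-01  1.69991324e+00 -3.84455076e-05
  1.32187470e+00 -2.52196425e+00]
bar 0.88 [214.0, 509.0] [462.8 -84.5  15. ]
bar 0.69 [178.8, 314.6] [ 460.4 -296.2   15. ]
bar_tip 0.65 [265.9, 321.6] [ 557.  -271.8   15. ]
bar_tip 0.6 [244.8, 452.8] [ 507.4 -134.    15. ]
[   0   83   83  201 6947] ((518.9473266601562, -575.3657836914062), (199.64773559570312, 75.63621520996094), 0.21426823735237122) 36.51887065384756
[ 303  110   28  157 2989] ((474.13134765625, -289.89898681640625), (168.40858459472656, 23.9749755859375), 12.44572639465332) 24.849263632918735
[ 454  186  107   62 1183] ((470.7640380859375, -85.8947982788086), (17.77421760559082, 118.62444305419922), 42.40378189086914) 15.901158658566828
[ 21 
[... 160 characters left out ...]
219] ((587.2135009765625, -442.4719543457031), (25.184486389160156, 88.80601501464844), 35.668434143066406) 25.748824409276608
[ 206  354   54   46 1189] ((721.4227294921875, -353.2251892089844), (94.00053405761719, 22.92790985107422), 34.440528869628906) 23.98798385611508
[ 381  354   54   40 1578] ((676.6962890625, -148.47532653808594), (73.83245086669922, 60.091644287109375), 23.013776779174805) 22.492725969119135
[434 354  32  35 546] ((653.310302734375, -98.76997375488281), (73.749267578125, 20.853923797607422), 39.05305480957031) 22.96678369210676
[294 381  46  13 432] ((722.6083984375, -249.23211669921875), (18.02125358581543, 56.90833282470703), 10.895308494567871) 20.198677106394257
```

View pics/w1.png

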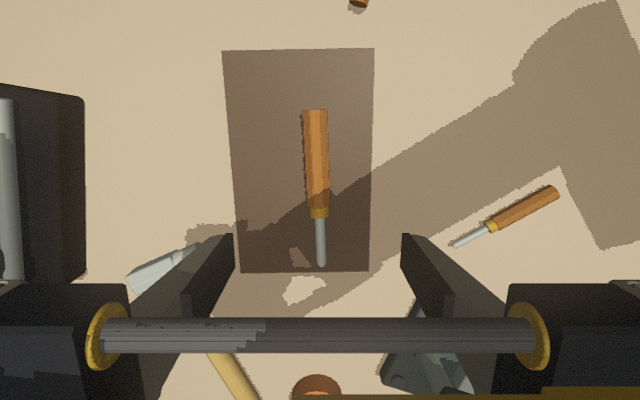

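The wrist view shows the bar on the mat at (315,110)-(321,265), measured at 168 x 24 mm. That matches 169 mm, and the others are 119 mm or shorter, so this is the right bar. Now I'll grasp it.

```bash
python3 -m pendant '[[[0.14,0.05,0.8,0,0,-0.38,0.75],[0,0,1,0,0,0,0.75],[0,0,1,0,0,0,0.75],[0,0,1,0,0,0,0.75],[0,0,1,0,0,0,0.75],[0,0,0.6,0,0,0,0.75],[0,0,0.4,0,0,0,0.75],[0,0,0.15,0,0,0,0.75],[0,0,0,0,0,0,0.75]]]' 60
python3 -m pendant '[[[0,0,0,0,0,0,0.5],[0,0,0,0,0,0,0],[0,0,0,0,0,0,0],[0,0,0,0,0,0,0],[0,0,0,0,0,0,0],[0,0,0,0,0,0,0]]]' 60
```

```text
time: 6.32
eef_pos: [462.0, -292.4, 6.6]
eef_rot: [-3.141, 0.0, -2.924]
wrist_force: [-0.8, 0.3, 0.4]
width: 69.0
grasp_force: 0.0
time: 7.08
eef_pos: [461.7, -292.1, 6.2]
eef_rot: [-3.141, 0.0, -2.924]
wrist_force: [0.4, -1.0, 0.0]
width: 23.7
grasp_force: 60.0
```

```bash
python3 -m pendant '[[[0,0,-0.5,0,0,0,0],[0,0,-1,0,0,0,0],[0,0,-1,0,0,0,0],[-0.76,0.76,-1,0,0,0,0],[-0.76,0.76,-1,0,0,0,0],[-0.76,0.76,-1,0,0,0,0],[-0.76,0.76,-1,0,0,0,0],[-0.76,0.76,-0.7,0,0,0,0],[0,0,0,0,0,0.9,0],[0,0,0,0,0,0.9,0],[0,0,0,0,-0.87,0,0],[0,0,0,0,-0.87,0,0],[0,0,0,0,-0.87,0,0],[0,0,0,0,-0.87,0,0],[0,0,0,0,-0.87,0,0],[0,0,0,0,0,0,0],[0,0,0,0,0,0,0]]]' 60
python3 - <<'E'
from h import *
im,d,T,p=cam('wrist')
np.savez('v2.npz',im=im,d=d,T=T)
print(manip.get_obs()['eef_pos'],manip.get_obs()['eef_rot'],manip.get_obs()['q'])
W=cloud(d,T,p)
for q in ['hub','collar','bar']:
    for x in imaging.pinpoint('wrist',q): print(q,x['conf'],x['point'],onplane(x['point'][1],x['point'][0],159,T,p).round(1))
cv2.imwrite('pics/w2.png',im[:,:,::-1])
E
```

```text
time: 9.2
eef_pos: [548.7, -156.3, 223.2]
eef_rot: [-3.141, 0.522, -3.139]
wrist_force: [0.6, -0.3, -0.1]
width: 23.0
grasp_force: 60.0
[ 548.98204765 -156.36501024  223.29786743] [-3.14045402  0.52203917 -3.13877066] [-0.67338596 -0.23961306  2.05135412  0.39386941  0.94565035 -2.41687876]
hub 0.81 [263.1, 423.1] [654.6 -58.5 159. ]
hub 0.37 [155.5, 393.0] [ 531.6 -106.4  159. ]
collar 0.65 [261.0, 423.4] [651.2 -59.  159. ]
bar 0.88 [256.3, 317.3] [ 644.3 -155.6  159. ]
```

View pics/w2.png

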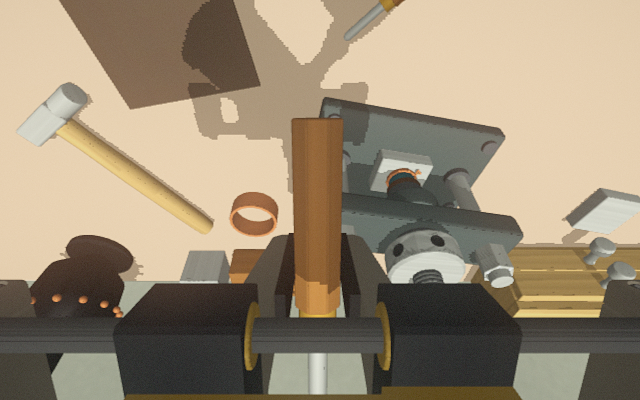

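The wrist view shows the collar centred near (425,255), with holes at about (398,247), (437,240) and perhaps (462,243). I'll fit the hub from the depth data and unwrap the collar wall to get the hole angles.

```bash
cat > fit.py <<'E'
from h import *
from scipy.optimize import least_squares
def analyse(im,d,T,p,h0,name,umax=315):
    W=cloud(d,T,p); r0=np.hypot(W[...,0]-h0[0],W[...,1]-h0[1])
    v=np.indices(d.shape)[0]
    top=(r0<40)&(r0>10)&(W[...,2]>168)&(W[...,2]<178)&(v<umax)
    side=(r0<40)&(W[...,2]>150)&(W[...,2]<168)&(v<umax)
    S=W[side]; 
    f=lambda c: np.hypot(S[:,0]-c[0],S[:,1]-c[1])-30
    s=least_squares(f,h0[:2],loss='soft_l1',f_scale=1)
    print('top z',np.median(W[top][:,2]),top.sum(),'side',side.sum(),'hub side fit',s.x,'res',np.median(abs(f(s.x))))
    cnt=cv2.minEnclosingCircle(W[top][:,:2].astype(np.float32)); print('top circle',cnt)
    return s.x
def unwrap(im,T,p,h,name,dz=0):
    a=np.deg2rad(np.arange(-100,100.1,0.5)); z=np.arange(140,180,0.5)+dz
    A,Z=np.meshgrid(a,z)   # a = handle angle: + means -y side
    X=np.stack([h[0]-30*np.cos(A),h[1]-30*np.sin(A),Z],-1)
    c=(X-T[:3,3])@T[:3,:3]; m=(c[...,:2]/c[...,2:]*p['fx']+[p['cx'],p['cy']]).astype(np.float32)
    u=cv2.remap(im,m[...,0],m[...,1],cv2.INTER_LINEAR)
    n=np.stack([-np.cos(A),-np.sin(A),0*A],-1); vis=((T[:3,3]-X)*n).sum(-1)>30
    u[~vis]=255
    cv2.imwrite(name,cv2.resize(u[::-1,:,::-1],(800,320)))
    g=u.max(-1).astype(float); return g,np.rad2deg(a),z,m
E
python3 - <<'E'
from fit import *
f=np.load('v2.npz'); im,d,T=f['im'],f['d'],f['T']; p=imaging.camera_params('wrist')
h=analyse(im,d,T,p,(652,-58),'')
g,a,z,m=unwrap(im,T,p,h,'pics/u2.png')
b=((g<90)).astype(np.uint8)
n,l,s,c=cv2.connectedComponentsWithStats(b)
for i in range(1,n):
    if s[i,4]>100: print(s[i],'ang',-100+c[i,0]*.5,'z',z[0]+c[i,1]*.5)
# crosshead yaw: nuts
W=cloud(d,T,p)
crop=cv2.resize(im[190:300,340:540,::-1],(800,440),interpolation=2)
un=cv2.imread('pics/u2.png'); cv2.imwrite('pics/c2.png',np.vstack([crop,un[:160*2:2]]))
E
```

```text
top z 173.3150584262075 1960 side 1296 hub side fit [650.52610523 -59.83845321] res 0.8693387679545879
top circle ((652.1235961914062, -58.83894348144531), 33.665863037109375)
[  99    0  298   16 3685] ang 24.379104477611946 z 143.16689280868385
[ 292   24   59   27 1136] ang 59.92297535211267 z 158.13820422535213
[153  26  49  24 908] ang -11.285242290748897 z 158.84856828193833
```

View pics/c2.png

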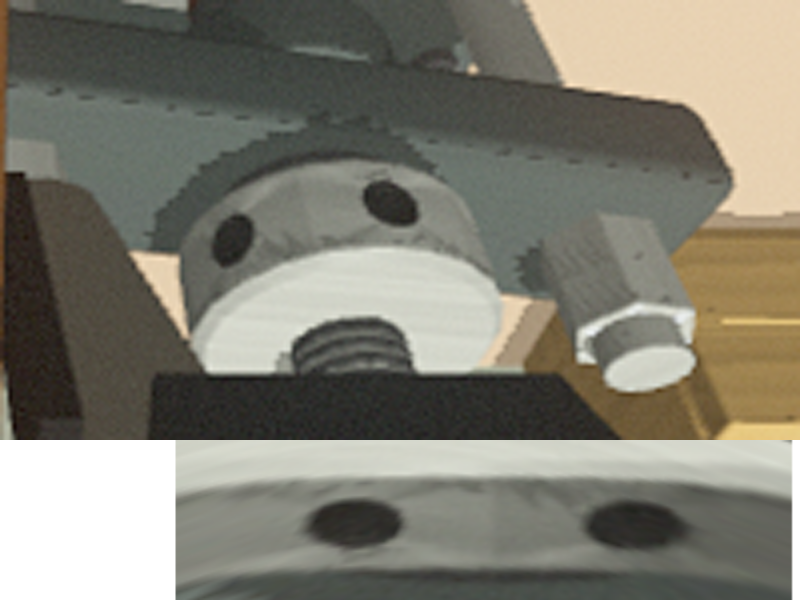

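```bash
cat >> fit.py <<'E'
def holefit(im,T,p,win,th0,h0,zfree=False):
    """win: list of (u,v) seeds; th0: approx handle angles deg"""
    g=im.max(-1).astype(np.uint8); obs=[]
    b=(g<75).astype(np.uint8); n,l,s,c=cv2.connectedComponentsWithStats(b)
    for u,v in win:
        i=l[int(v),int(u)]; assert i>0; obs.append(c[i]); print('blob',s[i],c[i].round(2))
    obs=np.array(obs); k=np.round((np.array(th0)-th0[0])/60)
    def f(x):
        th=np.deg2rad(x[2]+60*k); return np.concatenate([pix([x[0]-30*np.cos(t),x[1]-30*np.sin(t),x[3]],T,p)-o for t,o in zip(th,obs)]+[[(x[3]-159)*(0.02 if zfree else 2)]])
    s=least_squares(f,[*h0,th0[0],159]); print('hub',s.x.round(2),'res px',s.fun.round(2)); return s.x
E
python3 - <<'E'
from fit import *
f=np.load('v2.npz'); im,d,T=f['im'],f['d'],f['T']; p=imaging.camera_params('wrist')
holefit(im,T,p,[(398,250),(438,241)],[60,0],(651,-58))
holefit(im,T,p,[(398,250),(438,241)],[60,0],(651,-58),True)
W=cloud(d,T,p); z=W[...,2]; v,u=np.indices(d.shape)
# crosshead top
m=(abs(z-135)<3)&(abs(W[...,0]-651)<60)&(abs(W[...,1]+58)<130)&(v<315)
print(m.sum(),np.median(z[m]),cv2.minAreaRect(W[m][:,:2].astype(np.float32)))
t=(z>168)&(z<178)&(np.hypot(W[...,0]-651,W[...,1]+58)<45)&(v<284)
edge=[]
# bottom-of-image part is occluded; image-top rim points of white top face
g=im.min(-1); tt=(g>165)&(u>380)&(u<470)&(v>245)&(v<284)
print(tt.sum())
pts=[]
for uu in range(388,466):
    vv=np.where(tt[:,uu])[0]
    if len(vv): pts.append(onplane(uu,vv[0]-.5,173,T,p)[:2])
pts=np.array(pts); s=least_squares(lambda c:np.hypot(*(pts-c).T)-30,[651,-58],loss='soft_l1'); print('top rim hub',s.x,np.median(abs(s.fun)))
s=least_squares(lambda c:np.hypot(*(pts-c[:2]).T)-c[2],[651,-58,30],loss='soft_l1'); print(s.x)
E
```

```text
blob [393 244  10  13 102] [397.54 249.8 ]
blob [431 235  13  11 108] [437.08 240.44]
hub [651.35 -60.14  52.2  159.12] res px [ 2.21 -0.84 -2.15  0.53  0.24]
blob [393 244  10  13 102] [397.54 249.8 ]
blob [431 235  13  11 108] [437.08 240.44]
hub [625.74 -69.48  53.11 178.68] res px [ 0.03 -0.01 -0.03  0.01  0.39]
3504 135.29141199178088 ((654.4848022460938, -50.137229919433594), (179.9625701904297, 53.885215759277344), 79.389892578125)
1694
top rim hub [647.07907835 -60.72853022] 0.46501798071732026
[650.32795555 -60.03150947  32.89122199]
```

```bash
python3 - <<'E'
from fit import *
f=np.load('v2.npz'); im,d,T=f['im'],f['d'],f['T']; p=imaging.camera_params('wrist')
W=cloud(d,T,p); v,u=np.indices(d.shape)
o=manip.get_obs(); Tt=T@np.linalg.inv(np.array(p['hand_eye']))
L=(W-Tt[:3,3])@Tt[:3,:3]
m=(u>285)&(u<350)&(v>120)&(v<300)&(d<300)&(d>0)
hl=L[m]; print(m.sum())
for a,b in [(-10,5),(10,25),(25,40),(40,55),(55,75)]:
    q=hl[(hl[:,0]>a)&(hl[:,0]<b)]
    if len(q): print(a,b,'y edges',np.percentile(q[:,1],[1,99]).round(2),'top z',np.percentile(q[:,2],[5,50]).round(2))
print('back end x',np.percentile(hl[:,0],99.5))
# side fit free radius
r0=np.hypot(W[...,0]-651,W[...,1]+59)
for lo,hi in [(150,158),(158,168)]:
    S=W[(r0<38)&(W[...,2]>lo)&(W[...,2]<hi)&(v<284)]
    s=least_squares(lambda c:np.hypot(S[:,0]-c[0],S[:,1]-c[1])-c[2],[651,-59,30],loss='soft_l1'); print(len(S),s.x)
# hole model with free radius
obs=np.array([[397.54,249.8],[437.08,240.44]])
def g(x):
    th=np.deg2rad([x[2],x[2]-60]); return np.concatenate([pix([x[0]-x[3]*np.cos(t),x[1]-x[3]*np.sin(t),159],T,p)-o_ for t,o_ in zip(th,obs)])
print(least_squares(g,[651,-59,53,30]).x)
E
```

```text
9987
-10 5 y edges [-11.39  26.96] top z [-40.31 -20.98]
10 25 y edges [-14.89  15.86] top z [-45.52 -20.87]
25 40 y edges [-11.42  11.98] top z [-22.31 -20.61]
40 55 y edges [-11.31  12.11] top z [-22.29 -20.61]
55 75 y edges [-11.4  12. ] top z [-22.44 -20.59]
back end x 70.52211215706569
675 [654.17363127 -58.60832288  33.20803981]
621 [654.10890331 -58.6635558   33.46174395]
[654.66405656 -58.43521765  53.10501439  33.85377009]
```

```bash
python3 -m pendant '[[[0,0,0,0,0.87,0,0],[0,0,0,0,0.87,0,0],[0,0,0,0,0.87,0,0],[0,0,0,0,0.87,0,0],[0,0,0,0,0.87,0,0],[0,0,0,0,0,1,0],[0.4,0.92,0,0,0,0,0],[0.4,0.92,0,0,0,0,0],[0.4,0.92,0,0,0,0,0],[0.4,0.92,0,0,0,0,0],[0,0,0.8,0,0,0,0],[0,0,0.8,0,0,0,0],[0,0,0.8,0,0,0,0],[0,0,0,0,0,0,0],[0,0,0,0,0,0,0]]]' 60
python3 - <<'E'
from h import *
T=tool();print(manip.get_obs()['q'][5]); H=np.linalg.inv(T)@[654,-58.5,159,1];print('hub in tool',H.round(2),T[:3,:3].round(4).tolist())
im,d,Tc,p=cam('wrist'); L=(cloud(d,Tc,p)-T[:3,3])@T[:3,:3]
v,u=np.indices(d.shape); m=(u>280)&(u<355)&(v>80)&(v<300)&(d<230)&(d>0)
q=L[m]; 
for a,b in [(30,45),(45,60),(60,72)]:
    k=q[(q[:,0]>a)&(q[:,0]<b)]; print(np.percentile(k[:,1],[2,98]).round(2),np.median(k[:,2]).round(2))
E
```

```text
time: 11.28
eef_pos: [514.6, -40.9, 151.2]
eef_rot: [-3.141, 0.001, 3.024]
wrist_force: [0.1, -0.7, -0.9]
width: 24.2
grasp_force: 60.0
-1.7664893942289757
hub in tool [-140.54   -1.01   -7.58    1.  ] [[-0.993, 0.1178, 0.0014], [0.1178, 0.993, -0.0005], [-0.0015, -0.0004, -1.0]]
[-11.17  11.54] -19.87
[-11.27  11.4 ] -19.86
[-11.07  11.53] -19.85
```

```bash
python3 -m pendant '[[[-0.2,-0.033,0.025,0,0,0,0],[-0.2,0,0,0,0,0,0],[-0.15,0,0,0,0,0,0]]]'
python3 -m pendant '[[[-0.1,0,0,0,0,0,0],[-0.1,0,0,0,0,0,0]]]'
python3 - <<'E'
from h import *
T=tool(); o=manip.get_obs();print('hub in tool',(np.linalg.inv(T)@[654,-58.5,159,1]).round(2),'F tool',(T[:3,:3].T@o['wrist_force']).round(1),o['ft_torque'].round(2))
E
```

```text
time: 11.7
eef_pos: [530.6, -43.9, 149.7]
eef_rot: [-3.141, 0.001, 3.023]
wrist_force: [-0.6, -0.4, -1.5]
width: 23.1
grasp_force: 60.0
time: 11.95
eef_pos: [536.0, -44.4, 149.3]
eef_rot: [-3.142, -0.0, 3.023]
wrist_force: [0.3, 0.1, -2.5]
width: 23.7
grasp_force: 60.0
hub in tool [-1.1879e+02 -9.0000e-02 -9.6900e+00  1.0000e+00] F tool [-0.2  0.2  2.5] [ 0.07 -0.03  0.05]
```

```bash
python3 -m pendant '[[[-0.07,0,0.03,0,0,0,0],[-0.07,0,0.02,0,0,0,0],[-0.05,0,0,0,0,0,0],[0,0,0,0,0,0,0]]]'
python3 - <<'E'
from h import *
def s():
    T=tool(); o=manip.get_obs();print('hub in tool',(np.linalg.inv(T)@[654,-58.5,159,1]).round(2),'F tool',(T[:3,:3].T@o['wrist_force']).round(1),o['ft_torque'].round(2))
s()
im,d,Tc,p=cam('side'); cv2.imwrite('pics/s3.png',cv2.resize(im[150:270,290:450,::-1],(800,600),interpolation=2))
E
```

```text
time: 12.45
eef_pos: [540.4, -45.1, 148.3]
eef_rot: [-3.141, -0.003, 3.023]
wrist_force: [-9.5, 0.4, 6.2]
width: 23.3
grasp_force: 60.0
hub in tool [-114.39    0.12  -11.08    1.  ] F tool [ 9.5 -0.8 -6.2] [-0.01  0.98 -0.03]
```

View pics/s3.png

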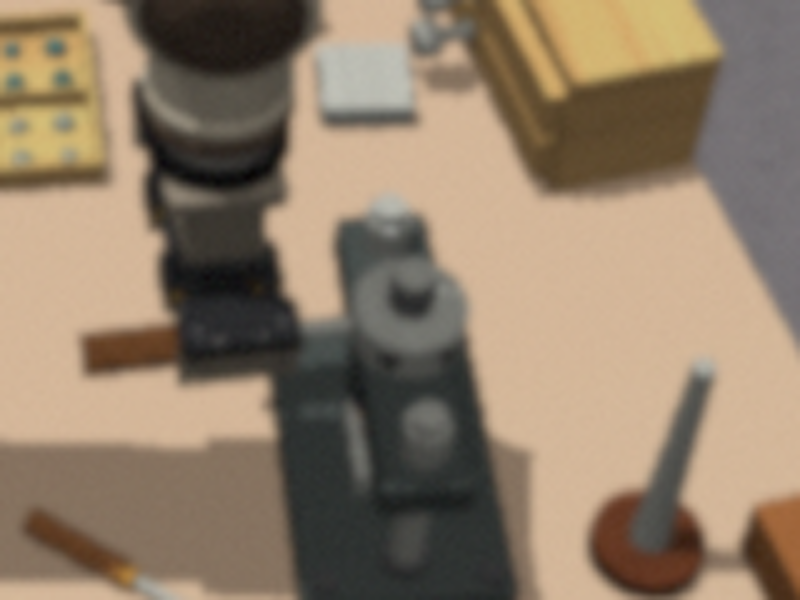

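```bash
cat > s.py <<'E'
from h import *
T=tool(); o=manip.get_obs();F=T[:3,:3].T@o['wrist_force'];print(round(o['time'],2),'hub in tool',(np.linalg.inv(T)@[654,-58.5,159,1]).round(2),'F tool',F.round(1),(T[:3,:3].T@o['ft_torque']).round(2),'yaw',np.rad2deg(o['eef_rot'][2]).round(1),'q6',o['q'][5].round(2))
E
python3 -m pendant '[[[0.03,0,-0.03,0,0,0,0],[0,0,0,0,0,0,0]]]' >/dev/null; python3 s.py
python3 -m pendant '[[[-0.05,0,0,0,0,0,0],[-0.03,0,0,0,0,0,0],[0,0,0,0,0,0,0]]]'>/dev/null; python3 s.py
```

```text
12.75 hub in tool [-114.44    0.12  -10.28    1.  ] F tool [ 3.1 -1.  -2.8] [0.2  0.36 0.15] yaw 173.2 q6 -1.76
13.12 hub in tool [-1.1229e+02  1.1000e-01 -1.0420e+01  1.0000e+00] F tool [ 5.8 -0.6 -4.3] [0.24 0.61 0.1 ] yaw 173.2 q6 -1.76
```

```bash
python3 -m pendant '[[[0,0,-0.025,0,0,0,0],[-0.04,0,-0.01,0,0,0,0],[0,0,0,0,0,0,0]]]'>/dev/null; python3 s.py
```

```text
13.5 hub in tool [-1.1073e+02  3.0000e-02 -9.7200e+00  1.0000e+00] F tool [ 2.9 -1.6  0.6] [0.22 0.5  0.1 ] yaw 173.2 q6 -1.76
```

```bash
python3 -m pendant '[[[-0.027,0.442,0,0,0,1,0],[-0.027,0.442,0,0,0,1,0]]]'>/dev/null; python3 s.py;python3 -m pendant '[[[-0.027,0.442,0,0,0,1,0]]]'>/dev/null; python3 s.py
python3 -m pendant '[[[0,0,0,0,0,0,0]]]'>/dev/null; python3 s.py
```

```text
13.75 hub in tool [-110.32    3.34   -9.72    1.  ] F tool [  1.3 -14.5   1.2] [2.46 0.16 0.89] yaw 159.1 q6 -1.46
13.88 hub in tool [-110.32    3.33   -9.86    1.  ] F tool [  1.2 -12.3  -0.4] [2.35 0.03 0.88] yaw 152.3 q6 -1.32
14.0 hub in tool [-110.41    2.39   -9.89    1.  ] F tool [  2.3 -12.   -0.7] [2.18 0.24 0.88] yaw 152.5 q6 -1.32
```

```bash
cat > s.py <<'E'
from h import *
T=tool(); o=manip.get_obs();F=T[:3,:3].T@o['wrist_force'];M=T[:3,:3].T@o['ft_torque'];H=(np.linalg.inv(T)@[654,-58.5,159,1])
b=(np.rad2deg(o['eef_rot'][2])-180+180)%360-180
print(round(o['time'],2),'hub',H[:3].round(1),'F',F.round(1),'M',M.round(2),'beta',b.round(1),'barBeta',(b-np.rad2deg(0)).round(1),'handle ang',np.rad2deg(np.arctan2(-H[1],-H[0])).round(2),'Mhub',round(M[2]-H[0]*F[1]/1000,3),'q6',o['q'][5].round(2))
E
python3 -m pendant '[[[-0.027,0.522,0,0,0,1,0],[-0.027,0.442,0,0,0,1,0]]]'>/dev/null; python3 s.py;python3 -m pendant '[[[-0.027,0.442,0,0,0,1,0],[-0.027,0.442,0,0,0,1,0]]]'>/dev/null; python3 s.py;python3 -m pendant '[[[-0.027,0.442,0,0,0,1,0]]]'>/dev/null; python3 s.py
python3 -m pendant '[[[-0.008,0.221,0,0,0,0.5,0],[-0.008,0.221,0,0,0,0.5,0]]]'>/dev/null; python3 s.py;python3 -m pendant '[[[-0.008,0.221,0,0,0,0.5,0]]]'>/dev/null; python3 s.py
python3 -m pendant '[[[-0.008,0.221,0,0,0,0.5,0]]]'>/dev/null; python3 s.py
python3 -m pendant '[[[0,0,0,0,0,0,0]]]'>/dev/null; python3 s.py
```

```text
14.25 hub [-110.5    1.5  -10.1] F [ -1.7 -14.9  -0.9] M [ 2.82 -0.44  1.13] beta -41.5 barBeta -41.5 handle ang -0.79 Mhub -0.514 q6 -1.03
14.5 hub [-110.7    1.5  -10.2] F [ -3.7 -14.7  -1.9] M [ 2.64 -0.87  1.08] beta -55.3 barBeta -55.3 handle ang -0.77 Mhub -0.54 q6 -0.75
14.62 hub [-110.8    1.5  -10.3] F [ -3.3 -14.7  -2.7] M [ 2.65 -1.05  1.09] beta -62.1 barBeta -62.1 handle ang -0.8 Mhub -0.541 q6 -0.62
14.88 hub [-110.9    1.5  -10.3] F [ -4.5 -14.6  -3. ] M [ 2.55 -0.99  0.98] beta -68.9 barBeta -68.9 handle ang -0.78 Mhub -0.641 q6 -0.49
15.0 hub [-111.     1.6  -10.4] F [ -3.1 -13.   -2.9] M [ 2.51 -0.98  0.99] beta -72.3 barBeta -72.3 handle ang -0.83 Mhub -0.457 q6 -0.42
15.12 hub [-111.1    1.7  -10.4] F [ -3.9 -14.5  -2.5] M [ 2.46 -1.11  0.88] beta -75.8 barBeta -75.8 handle ang -0.85 Mhub -0.725 q6 -0.36
15.25 hub [-111.1    1.3  -10.4] F [ -4.1 -12.6  -3.1] M [ 2.38 -1.05  1.02] beta -75.7 barBeta -75.7 handle ang -0.65 Mhub -0.376 q6 -0.36
```

```bash
python3 -m pendant '[[[0.3,-0.03,0,0,0,0,0],[0.4,0,0,0,0,0,0],[0.3,0,0,0,0,0,0],[0,0,0,0,0,0,0]]]'>/dev/null; python3 s.py
python3 -m pendant '[[[-0.034,-0.563,0,0,0,-1,0],[-0.034,-0.563,0,0,0,-1,0],[-0.034,-0.563,0,0,0,-1,0],[-0.034,-0.563,0,0,0,-1,0],[-0.034,-0.563,0,0,0,-1,0],[-0.034,-0.563,0,0,0,-1,0],[-0.034,-0.563,0,0,0,-1,0],[-0.034,-0.563,0,0,0,-1,0],[-0.034,-0.563,0,0,0,-1,0],[-0.034,-0.563,0,0,0,-1,0],[0,0,0,0,0,0,0],[0,0,0,0,0,0,0]]]'>/dev/null; python3 s.py
```

```text
15.75 hub [-143.1   -1.8   -9.1] F [-0.3  0.1  0.2] M [ 0.07 -0.09 -0.02] beta -75.4 barBeta -75.4 handle ang 0.72 Mhub 0.002 q6 -0.32
17.25 hub [-140.3   -1.6   -9. ] F [-0.3  0.4  1.3] M [0.01 0.01 0.07] beta -6.9 barBeta -6.9 handle ang 0.64 Mhub 0.124 q6 -1.76
```

```bash
python3 -m pendant '[[[-0.034,-0.563,0,0,0,-1,0],[-0.034,-0.563,0,0,0,-1,0],[-0.034,-0.563,0,0,0,-1,0],[-0.034,-0.563,0,0,0,-1,0],[-0.034,-0.563,0,0,0,-1,0],[-0.034,-0.563,0,0,0,-1,0],[-0.034,-0.563,0,0,0,-1,0],[-0.034,-0.563,0,0,0,-1,0],[0,-0.16,0.02,0,0,-0.19,0],[0,0,0,0,0,0,0],[0,0,0,0,0,0,0]]]'>/dev/null; python3 s.py
```

```text
18.62 hub [-139.3    0.7   -9.9] F [-0.1  0.6  1.4] M [-0.14 -0.08  0.  ] beta 49.5 barBeta 49.5 handle ang -0.28 Mhub 0.086 q6 -2.92
```

```bash
python3 - <<'E'
from h import *
im,d,Tc,p=cam('side'); cv2.imwrite('pics/s4.png',cv2.resize(im[180:250,320:420,::-1],(800,560),interpolation=2))
E
```

```text
(no output)
```

View pics/s4.png

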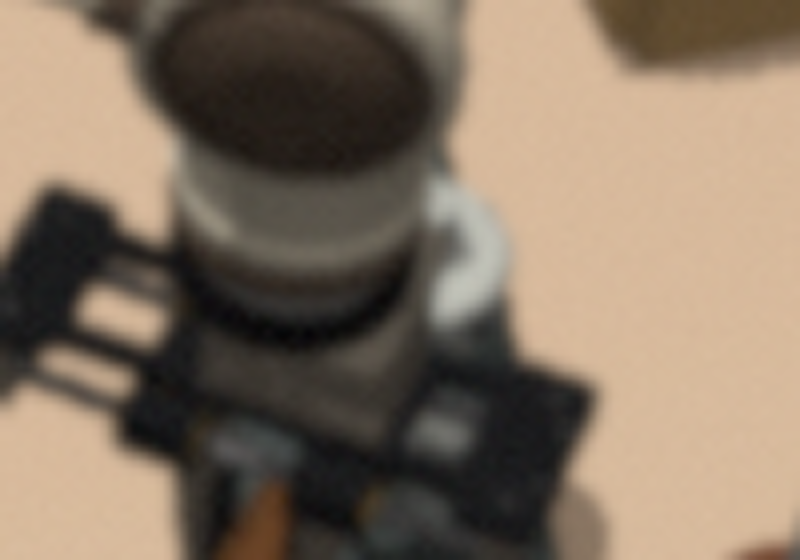

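The arm hides the collar in this side view, so I'll insert by feel.

```bash
python3 -m pendant '[[[-0.15,0,0,0,0,0,0],[-0.15,0,0,0,0,0,0]]]'>/dev/null; python3 s.py
python3 -m pendant '[[[-0.1,0,0,0,0,0,0],[-0.05,0,0,0,0,0,0]]]'>/dev/null; python3 s.py
```

```text
18.93 hub [-130.3    1.1   -9.7] F [ 1.1 -0.3  1.3] M [0.06 0.16 0.08] beta 49.5 barBeta 49.5 handle ang -0.49 Mhub 0.04 q6 -2.91
19.18 hub [-127.1    2.1   -9.8] F [ 6.6 -3.1  1. ] M [0.49 1.04 0.24] beta 49.5 barBeta 49.5 handle ang -0.95 Mhub -0.151 q6 -2.9
```

```bash
python3 -m pendant '[[[0.08,-0.07,0,0,0,0,0],[-0.12,0,0,0,0,0,0],[-0.08,0,0,0,0,0,0]]]'>/dev/null; python3 s.py
python3 -m pendant '[[[-0.06,0,0,0,0,0,0],[0,0,0,0,0,0,0]]]'>/dev/null; python3 s.py
```

```text
19.55 hub [-122.2    3.4   -9.7] F [1.8 0.2 0.7] M [0.08 0.09 0.04] beta 49.5 barBeta 49.5 handle ang -1.59 Mhub 0.072 q6 -2.9
19.8 hub [-120.3    3.3   -9.6] F [-1.1 -1.4  0.3] M [ 0.14 -0.14  0.09] beta 49.6 barBeta 49.6 handle ang -1.59 Mhub -0.079 q6 -2.9
```

```bash
python3 -m pendant '[[[-0.05,-0.1,0,0,0,-0.3,0],[-0.1,0,0,0,0,0,0],[-0.08,0,0,0,0,0,0],[0,0,0,0,0,0,0]]]'>/dev/null; python3 s.py
```

```text
20.3 hub [-114.7    2.4   -9.8] F [ 4.5 -1.9 -0. ] M [0.32 0.6  0.2 ] beta 51.6 barBeta 51.6 handle ang -1.22 Mhub -0.017 q6 -2.92
```

```bash
python3 -m pendant '[[[-0.08,0,0,0,0,0,0],[-0.02,0.54,0,0,0,1,0],[-0.027,0.502,0,0,0,1,0]]]'>/dev/null; python3 s.py
python3 -m pendant '[[[-0.027,0.442,0,0,0,1,0],[-0.027,0.442,0,0,0,1,0]]]'>/dev/null; python3 s.py
python3 -m pendant '[[[-0.027,0.442,0,0,0,1,0]]]'>/dev/null; python3 s.py
python3 -m pendant '[[[-0.027,0.442,0,0,0,1,0]]]'>/dev/null; python3 s.py
```

```text
20.68 hub [-111.4    2.8   -8. ] F [ -2.3 -16.9   5.8] M [ 2.94 -0.13  1.19] beta 37.4 barBeta 37.4 handle ang -1.42 Mhub -0.692 q6 -2.65
20.93 hub [-111.1    2.8   -8. ] F [ -5.  -15.8   7. ] M [ 2.8  -0.55  1.13] beta 23.7 barBeta 23.7 handle ang -1.44 Mhub -0.628 q6 -2.38
21.05 hub [-111.     2.8   -8. ] F [ -6.6 -15.6   7. ] M [ 2.76 -0.78  1.07] beta 16.8 barBeta 16.8 handle ang -1.44 Mhub -0.655 q6 -2.25
21.18 hub [-110.9    2.8   -8.1] F [ -7.9 -14.7   7.4] M [ 2.73 -0.94  1.11] beta 9.9 barBeta 9.9 handle ang -1.46 Mhub -0.518 q6 -2.11
```

```bash
python3 -m pendant '[[[-0.03,0.221,0.03,0,0,0.5,0],[-0.02,0.221,0.02,0,0,0.5,0]]]'>/dev/null; python3 s.py; python3 -c "from h import *;print(manip.get_obs()['eef_rot'],manip.get_obs()['eef_pos'])"
for i in 1 2 3; do python3 -m pendant '[[[-0.008,0.221,0,0,0,0.5,0],[-0.008,0.221,0,0,0,0.5,0]]]'>/dev/null; python3 s.py; done
```

```text
21.43 hub [-110.7    2.9   -9.6] F [ -0.7 -14.2   0.3] M [ 2.69 -0.18  1.1 ] beta 3.2 barBeta 3.2 handle ang -1.48 Mhub -0.465 q6 -1.97
[-3.13391894  0.00412346 -3.08574358] [543.72250131 -67.61133263 148.97575842]
21.68 hub [-110.6    2.9   -9.6] F [ -2.1 -15.   -0.2] M [ 2.67 -0.49  1.06] beta -3.7 barBeta -3.7 handle ang -1.48 Mhub -0.607 q6 -1.82
21.93 hub [-110.6    2.8   -9.8] F [ -2.5 -14.5   0.5] M [ 2.57 -0.62  1.08] beta -10.5 barBeta -10.5 handle ang -1.45 Mhub -0.528 q6 -1.68
22.18 hub [-110.5    2.8   -9.9] F [ -2.6 -13.8  -0.7] M [ 2.55 -0.82  0.97] beta -17.4 barBeta -17.4 handle ang -1.45 Mhub -0.553 q6 -1.53
```

```bash
for i in 1 2 3 4 5 6; do python3 -m pendant '[[[-0.008,0.221,0,0,0,0.5,0]]]'>/dev/null; python3 s.py; done
```

```text
22.3 hub [-110.5    2.8  -10. ] F [ -4.2 -14.7  -0.7] M [ 2.54 -0.93  0.98] beta -20.8 barBeta -20.8 handle ang -1.44 Mhub -0.651 q6 -1.46
22.43 hub [-110.5    2.8  -10.1] F [ -4.4 -13.1  -1.4] M [ 2.51 -0.92  0.99] beta -24.3 barBeta -24.3 handle ang -1.43 Mhub -0.453 q6 -1.39
22.55 hub [-110.5    2.8  -10.1] F [ -4.3 -14.6  -1.7] M [ 2.47 -1.02  0.9 ] beta -27.7 barBeta -27.7 handle ang -1.44 Mhub -0.714 q6 -1.32
22.68 hub [-110.5    2.8  -10.2] F [ -3.6 -12.9  -2. ] M [ 2.49 -1.08  0.91] beta -31.1 barBeta -31.1 handle ang -1.45 Mhub -0.517 q6 -1.24
22.8 hub [-110.5    2.8  -10.3] F [ -4.9 -13.6  -2.5] M [ 2.4  -1.17  0.86] beta -34.6 barBeta -34.6 handle ang -1.46 Mhub -0.643 q6 -1.17
22.93 hub [-110.5    2.8  -10.3] F [ -4.4 -12.9  -2.6] M [ 2.41 -1.17  0.95] beta -38.0 barBeta -38.0 handle ang -1.47 Mhub -0.476 q6 -1.1
```

```bash
sed -i '$d' s.py; cat >> s.py <<'E'
print(round(o['time'],2),'hub',H[:3].round(1),'F',F.round(1),'M',M.round(2),'beta',b.round(1),'Mhub',round(M[2]-H[0]*F[1]/1000,3),'est2',round(M[2]+H[0]/1000*M[0]/.18,3),'q6',o['q'][5].round(2))
E
for i in 1 2 3 4 5 6; do python3 -m pendant '[[[-0.008,0.221,0,0,0,0.5,0]]]'>/dev/null; python3 s.py; done
```

```text
23.05 hub [-110.5    2.9  -10.4] F [ -4.5 -12.9  -4.7] M [ 2.37 -1.22  0.9 ] beta -41.4 Mhub -0.525 est2 -0.557 q6 -1.03
23.18 hub [-110.5    2.8  -10.5] F [ -4.2 -11.9  -3.4] M [ 2.27 -1.31  0.86] beta -44.9 Mhub -0.462 est2 -0.538 q6 -0.96
23.3 hub [-110.5    2.9  -10.5] F [ -4.4 -12.5  -3.9] M [ 2.25 -1.33  0.79] beta -48.3 Mhub -0.59 est2 -0.588 q6 -0.89
23.43 hub [-110.6    3.   -10.6] F [ -3.9 -12.1  -5. ] M [ 2.24 -1.38  0.76] beta -51.7 Mhub -0.579 est2 -0.616 q6 -0.82
23.55 hub [-110.6    3.   -10.6] F [ -4.8 -12.3  -5.6] M [ 2.24 -1.38  0.75] beta -55.2 Mhub -0.615 est2 -0.629 q6 -0.76
23.68 hub [-110.6    3.1  -10.7] F [ -5.1 -12.7  -6.1] M [ 2.23 -1.41  0.73] beta -58.6 Mhub -0.676 est2 -0.637 q6 -0.69
```

```bash
python3 -m pendant '[[[-0.008,0.221,-0.03,0,0,0.5,0]]]'>/dev/null; python3 s.py;for i in 1 2 3 4 5; do python3 -m pendant '[[[-0.008,0.221,0,0,0,0.5,0]]]'>/dev/null; python3 s.py; done
```

```text
23.8 hub [-110.7    3.3  -10.2] F [ -6.  -11.6  -2.8] M [ 2.17 -1.41  0.71] beta -62.0 Mhub -0.575 est2 -0.621 q6 -0.62
23.93 hub [-110.7    3.4  -10.4] F [ -5.9 -11.2  -4.3] M [ 2.06 -1.4   0.64] beta -65.5 Mhub -0.598 est2 -0.624 q6 -0.56
24.05 hub [-110.7    3.5  -10.5] F [ -4.8 -12.6  -4.1] M [ 2.09 -1.44  0.64] beta -68.9 Mhub -0.759 est2 -0.643 q6 -0.49
24.18 hub [-110.7    3.6  -10.5] F [ -5.4 -10.8  -4.3] M [ 2.06 -1.34  0.6 ] beta -72.3 Mhub -0.595 est2 -0.665 q6 -0.43
24.3 hub [-110.8    3.6  -10.6] F [ -4.8 -11.4  -4.3] M [ 1.99 -1.37  0.55] beta -75.8 Mhub -0.714 est2 -0.676 q6 -0.36
24.43 hub [-110.8    3.8  -10.6] F [ -5.1 -10.5  -5.2] M [ 1.99 -1.32  0.53] beta -79.2 Mhub -0.634 est2 -0.693 q6 -0.3
```

```bash
python3 -m pendant '[[[0.2,-0.1,-0.02,0,0,0,0],[0.4,0,0,0,0,0,0],[0.4,0,0,0,0,0,0],[-0.034,-0.563,0,0,0,-1,0],[-0.034,-0.563,0,0,0,-1,0],[-0.034,-0.563,0,0,0,-1,0],[-0.034,-0.563,0,0,0,-1,0],[-0.034,-0.563,0,0,0,-1,0],[-0.034,-0.563,0,0,0,-1,0],[-0.034,-0.563,0,0,0,-1,0],[-0.034,-0.563,0,0,0,-1,0],[-0.034,-0.563,0,0,0,-1,0],[-0.034,-0.563,0,0,0,-1,0],[0,-0.2,0,0,0,-0.35,0],[0,0,0,0,0,0,0],[0,0,0,0,0,0,0]]]'>/dev/null; python3 s.py; python3 - <<'E'
from h import *
T=tool(); im,d,Tc,p=cam('wrist'); L=(cloud(d,Tc,p)-T[:3,3])@T[:3,:3]
v,u=np.indices(d.shape); m=(u>280)&(u<355)&(v>80)&(v<300)&(d<230)&(d>0)
q=L[m]; print('back',np.percentile(q[:,0],99.5))
for a,b in [(30,45),(45,60),(60,72)]:
    k=q[(q[:,0]>a)&(q[:,0]<b)]; print(np.percentile(k[:,1],[2,98]).round(2),np.median(k[:,2]).round(2))
print(manip.get_obs()['eef_rot'])
E
```

```text
26.43 hub [-1.45e+02  1.00e-01 -9.90e+00] F [0.3 0.2 1.9] M [ 0.01 -0.01 -0.01] beta -7.9 Mhub 0.019 est2 -0.022 q6 -1.75
back 71.79501184040842
[-11.23  11.53] -19.88
[-11.3  11.4] -19.9
[-11.11  11.49] -19.82
[ 3.14112375e+00 -3.57603306e-05  3.00449089e+00]
```

```bash
python3 -m pendant '[[[-0.25,0,0,0,0,0,0],[-0.25,0,0,0,0,0,0]]]'>/dev/null; python3 s.py
python3 -m pendant '[[[-0.1,0,0,0,0,0,0],[-0.05,0,0,0,0,0,0]]]'>/dev/null; python3 s.py
```

```text
26.73 hub [-129.2    0.8   -9.7] F [0.4 0.5 2.1] M [0.02 0.04 0.  ] beta -7.9 Mhub 0.065 est2 -0.012 q6 -1.74
26.98 hub [-125.1    1.    -9.9] F [ 1.  -0.1  0.8] M [0.04 0.02 0.  ] beta -7.9 Mhub -0.003 est2 -0.026 q6 -1.74
```

```bash
python3 -m pendant '[[[-0.1,0,0,0,0,0,0],[-0.06,0,0,0,0,0,0]]]'>/dev/null; python3 s.py
python3 -m pendant '[[[-0.1,0,0,0,0,0,0],[-0.1,0,0,0,0,0,0]]]'>/dev/null; python3 s.py
```

```text
27.23 hub [-120.4    1.1   -9.7] F [ 0.  -0.4  0.8] M [0.03 0.05 0.05] beta -7.9 Mhub 0.001 est2 0.028 q6 -1.74
27.48 hub [-114.9    1.2  -10.1] F [ 4.9 -2.   0.2] M [0.24 0.73 0.13] beta -7.9 Mhub -0.102 est2 -0.022 q6 -1.74
```

```bash
python3 -m pendant '[[[-0.09,0.02,0,0,0,0,0],[-0.01,0.3,0,0,0,0.5,0]]]'>/dev/null; python3 s.py;python3 -m pendant '[[[-0.01,0.26,0,0,0,0.5,0]]]'>/dev/null; python3 s.py; for i in 1 2 3; do python3 -m pendant '[[[-0.008,0.221,0,0,0,0.5,0]]]'>/dev/null; python3 s.py; done
```

```text
27.73 hub [-112.4    0.7  -10.1] F [  4.2 -11.1  -0.7] M [2.21 0.63 0.97] beta -11.5 Mhub -0.271 est2 -0.407 q6 -1.66
27.85 hub [-112.5    1.3  -10.3] F [  4.6 -16.6  -1.3] M [3.11 0.6  1.23] beta -15.0 Mhub -0.644 est2 -0.714 q6 -1.58
27.98 hub [-112.6    2.3  -10.5] F [  5.1 -18.4  -1.1] M [3.28 0.6  1.39] beta -18.5 Mhub -0.686 est2 -0.669 q6 -1.51
28.1 hub [-112.6    2.6  -10.6] F [  3.7 -17.8  -1.4] M [3.28 0.4  1.36] beta -21.9 Mhub -0.644 est2 -0.692 q6 -1.43
28.23 hub [-112.6    2.8  -10.7] F [  3.2 -17.2  -1.6] M [3.3  0.3  1.33] beta -25.4 Mhub -0.605 est2 -0.739 q6 -1.36
```

```bash
for i in 1 2 3 4; do python3 -m pendant '[[[-0.008,0.221,0,0,0,0.5,0]]]'>/dev/null; python3 s.py; done
```

```text
28.35 hub [-112.6    2.9  -10.8] F [  2.7 -17.9  -2.3] M [3.25 0.24 1.31] beta -28.8 Mhub -0.708 est2 -0.725 q6 -1.29
28.48 hub [-112.6    3.   -10.8] F [  1.8 -19.   -2.1] M [3.28 0.12 1.39] beta -32.3 Mhub -0.746 est2 -0.663 q6 -1.22
28.6 hub [-112.7    3.1  -10.9] F [  1.7 -18.4  -2.8] M [3.33 0.   1.34] beta -35.7 Mhub -0.738 est2 -0.746 q6 -1.15
28.73 hub [-112.7    3.3  -11. ] F [  1.7 -18.6  -3. ] M [ 3.37 -0.05  1.34] beta -39.1 Mhub -0.757 est2 -0.769 q6 -1.08
```

```bash
python3 -m pendant '[[[-0.008,0.221,-0.03,0,0,0.5,0]]]'>/dev/null; python3 s.py; for i in 1 2; do python3 -m pendant '[[[-0.008,0.221,0,0,0,0.5,0]]]'>/dev/null; python3 s.py; done
```

```text
28.85 hub [-112.7    3.5  -10.4] F [  0.3 -17.8  -0.3] M [ 3.37 -0.26  1.26] beta -42.6 Mhub -0.749 est2 -0.846 q6 -1.01
28.98 hub [-112.7    3.7  -10.6] F [  0.3 -18.7  -1.3] M [ 3.37 -0.37  1.24] beta -46.0 Mhub -0.868 est2 -0.867 q6 -0.94
29.1 hub [-112.7    4.   -10.8] F [ -1.6 -17.7  -2.5] M [ 3.38 -0.39  1.25] beta -49.4 Mhub -0.743 est2 -0.865 q6 -0.87
```

```bash
for i in 1 2 3; do python3 -m pendant '[[[-0.008,0.221,0,0,0,0.5,0]]]'>/dev/null; python3 s.py; done
```

```text
29.23 hub [-112.7    4.2  -10.8] F [ -0.4 -18.4  -2.6] M [ 3.41 -0.51  1.32] beta -52.9 Mhub -0.755 est2 -0.812 q6 -0.8
29.35 hub [-112.7    4.4  -10.9] F [ -0.4 -18.6  -3.1] M [ 3.35 -0.53  1.23] beta -56.3 Mhub -0.862 est2 -0.867 q6 -0.73
29.48 hub [-112.8    4.6  -11. ] F [ -1.4 -19.3  -3. ] M [ 3.46 -0.59  1.25] beta -59.7 Mhub -0.927 est2 -0.915 q6 -0.66
```

```bash
for i in 1 2; do python3 -m pendant '[[[-0.008,0.221,0,0,0,0.5,0]]]'>/dev/null; python3 s.py; done
```

```text
29.6 hub [-112.8    4.8  -11.1] F [ -1.  -18.5  -3.6] M [ 3.44 -0.57  1.19] beta -63.2 Mhub -0.897 est2 -0.967 q6 -0.6
29.73 hub [-112.8    5.   -11.1] F [ -1.6 -19.2  -4. ] M [ 3.4  -0.62  1.17] beta -66.6 Mhub -0.995 est2 -0.961 q6 -0.53
```

```bash
python3 -m pendant '[[[-0.008,0.221,0,0,0,0.5,0]]]'>/dev/null; python3 s.py; for i in 1 2 3; do python3 -m pendant '[[[0,0,0,0,0,0,0]]]'>/dev/null; python3 s.py; done
```

```text
29.85 hub [-112.8    5.2  -11.2] F [ -0.1 -18.9  -4. ] M [ 3.54 -0.69  1.19] beta -70.0 Mhub -0.948 est2 -1.033 q6 -0.47
29.98 hub [-112.9    4.8  -11.2] F [ -0.6 -18.6  -3.3] M [ 3.34 -0.63  1.27] beta -69.9 Mhub -0.823 est2 -0.824 q6 -0.47
30.1 hub [-112.9    4.9  -11.1] F [ -0.8 -17.7  -3.7] M [ 3.37 -0.66  1.21] beta -69.9 Mhub -0.788 est2 -0.904 q6 -0.47
30.23 hub [-112.9    4.9  -11.1] F [ -1.2 -18.4  -4.4] M [ 3.28 -0.69  1.21] beta -69.9 Mhub -0.865 est2 -0.851 q6 -0.47
```

```bash
python3 -m pendant '[[[0,-0.1,-0.03,0,0,0,0],[0.2,0,0,0,0,0,0],[0.4,0,0,0,0,0,0],[0.5,0,0,0,0,0,0],[0,0,-0.8,0,0,0,0],[0,0,-0.8,0,0,0,0],[0,0,-0.8,0,0,0,0],[0,0,-0.8,0,0,0,0],[0,0,0,0,0,-1,0],[0,0,0,0,0,-1,0],[0,0,0,0,0,-1,0],[0,0,0,0,0,-1,0],[0,0,0,0,0,-1,0],[0,0,0,0,0,-1,0],[0,0,0,0,0,-1,0],[0,0,0,0,0,-1,0],[0,0,0,0,0,-1,0],[0,0,0,0,0,-1,0],[0,0,0,0,0,-1,0],[0,0,0,0,0,-1,0]]]'
python3 - <<'E'
from h import *
T=tool(); t=np.array([462,-292.5,6.2,1]); print((np.linalg.inv(T)@t)[:3]/30, manip.get_obs()['q'])
im,d,Tc,p=cam('side'); cv2.imwrite('pics/s5.png',cv2.resize(im[160:280,290:450,::-1],(800,600),interpolation=2))
E
```

```text
time: 32.72
eef_pos: [601.7, 78.9, 247.2]
eef_rot: [3.141, 0.001, -2.914]
wrist_force: [0.2, 0.5, -1.6]
width: 23.5
grasp_force: 60.0
[  7.33998568 -11.01231274   8.02157443] [-6.88097479e-02  2.19365882e-01  1.46291945e+00  5.95254253e-04
  1.45816911e+00 -1.86723403e+00]
```

View pics/s5.png

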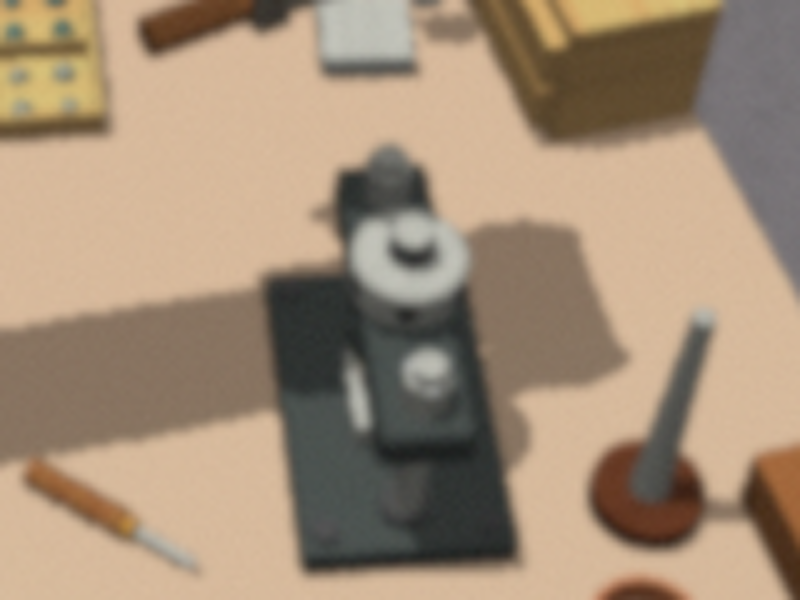

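```bash
python3 -m pendant '[[[0.61,-0.918,0,0,0,0,0],[0.61,-0.918,0,0,0,0,0],[0.61,-0.918,0,0,0,0,0],[0.61,-0.918,0,0,0,0,0],[0.61,-0.918,0,0,0,0,0],[0.61,-0.918,0,0,0,0,0],[0.61,-0.918,0,0,0,0,0],[0.61,-0.918,0,0,0,0,0],[0.61,-0.918,0,0,0,0,0],[0.61,-0.918,0,0,0,0,0],[0.61,-0.918,0,0,0,0,0],[0.61,-0.918,0,0,0,0,0],[0,0,1,0,0,0,0],[0,0,1,0,0,0,0],[0,0,1,0,0,0,0],[0,0,1,0,0,0,0],[0,0,1,0,0,0,0],[0,0,1,0,0,0,0],[0,0,0.8,0,0,0,0],[0,0,0,0,0,0,0]]]'
python3 -m pendant '[[[0,0,0,0,0,0,0],[0,0,0.5,0,0,0,0],[0,0,0.3,0,0,0,0],[0,0,0.15,0,0,0,0],[0,0,0.1,0,0,0,0],[0,0,0,0,0,0,0]]]'
```

```text
time: 35.28
eef_pos: [459.4, -291.3, 41.3]
eef_rot: [3.138, -0.002, -2.92]
wrist_force: [0.1, -0.2, -1.1]
width: 23.2
grasp_force: 60.0
time: 36.02
eef_pos: [460.1, -292.8, 11.4]
eef_rot: [3.141, -0.0, -2.919]
wrist_force: [-0.1, 0.2, -1.6]
width: 23.8
grasp_force: 60.0
```

```bash
python3 -m pendant '[[[0,0,0.1,0,0,0,0],[0,0,0.06,0,0,0,0],[0,0,0,0,0,0,0]]]'
python3 -m pendant '[[[0,0,0,0,0,0,0.35],[0,0,0,0,0,0,0.5],[0,0,0,0,0,0,0.6],[0,0,0,0,0,0,0.6],[0,0,-0.4,0,0,0,0.6],[0,0,-1,0,0,0,0.6],[0,0,-1,0,0,0,0.6],[0,0,-1,0,0,0,0.6],[0,0,-1,0,0,0,0.6],[0,0,-1,0,0,0,0.6],[0,0,0,0,0,0,0.6],[0,0,0,0,0,0,0.6]]]'
python3 - <<'E'
from h import *
im,d,T,p=cam('wrist'); W=cloud(d,T,p); z=W[:,:,2]; m=((z>12)&(z<40)).astype(np.uint8)
n,l,s,c=cv2.connectedComponentsWithStats(m)
for i in range(1,n):
    if s[i,4]>150:
        P=W[l==i][:,:2]; r=cv2.minAreaRect(P.astype(np.float32)); print(s[i],r,np.median(W[l==i][:,2]))
cv2.imwrite('pics/w6.png',im[:,:,::-1])
E
```

```text
time: 36.4
eef_pos: [460.1, -292.8, 6.6]
eef_rot: [3.141, -0.0, -2.919]
wrist_force: [0.1, -0.1, -1.7]
width: 23.2
grasp_force: 60.0
time: 37.9
eef_pos: [459.7, -292.4, 167.9]
eef_rot: [3.141, -0.001, -2.919]
wrist_force: [-0.5, -1.0, -0.5]
width: 55.3
grasp_force: 0.0
[360   0  21  11 158] ((287.76220703125, -283.5945129394531), (15.636580467224121, 8.636658668518066), 87.6226577758789) 15.813780712386148
[   0   74   68  216 8031] ((518.6262817382812, -567.2371215820312), (199.56088256835938, 61.24580001831055), 0.8274512887001038) 36.39935473882451
[ 304  115   26  164 3294] ((472.29058837890625, -289.0389709472656), (168.38475036621094, 23.984285354614258), 13.012931823730469) 24.755201558392002
[ 467  208   99   52 1195] ((464.80828857421875, -80.05784606933594), (18.311309814453125, 103.54537963867188), 42.426177978515625) 15.95167018610664
[ 108  249   89   35 1660] ((589.238525390625, -439.81512451171875), (30.373653411865234, 87.39405822753906), 34.07121276855469) 25.116424102304023
[ 371  354   46   40 1143] ((655.6889038085938, -160.47642517089844), (57.00019454956055, 52.139461517333984), 24.803728103637695) 22.213213266755588
```

View pics/w6.png

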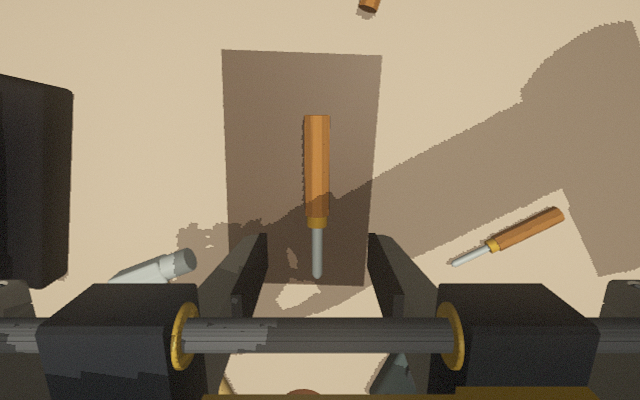

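The bar lies level on the mat at (304-330, 115-278), in its starting place, and the gripper is clear. Handing in.

```bash
python3 -c "from cell import manip;print(manip.finish_job())"
```

```text
the job is handed in; nothing more can be done
None
```

I ran the collar down with the bar in three swings until the turning effort rose from about 0.57 to 1.0 N m (roughly 1.75 times free). The bar is back on its mat and the job was handed in at about 38 s; no verdict came back, and the pad force is inferred from that effort.

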